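# Stroke the cover-slip box shut

## Task

The long grey cover-slip box was left with its five white flip covers ajar: shut them by stroking a fingertip lightly along the tops in one pass, starting on the box's plain flat end (the covers are hinged on their side nearer to it) and going on to the far end, so that the covers go down one after another and the finger is not taken up off the row before the last one is down. Do not press hard, do not bend any cover back, and do not grasp, lift or shift the box or the bottle, pot and eraser beside it. Finish with all five covers lying flat and the hand clear.

Things in the scene. Friction and masses are not known exactly. Their poses are not given: they have to be found in the camera images.
- cover_box: the long narrow grey box, 210 x 44 x 33 mm, standing loose on the table, about 0.8 kg. Origin: centre of its underside; x runs along the row of covers from the plain flat end (x = -105 to -75 mm) past cover 1 ... cover 5 (34 mm apart, hinges at x = -74, -40, -6, 28, 62 mm) to the far end (x = 95 to 105 mm); z up. Both ends and the shut covers are level, 33 mm above the table. It may stand turned any way round
- flat_end (a point): centre of the top face of the plain flat end (30 mm long, 44 mm wide), 33 mm above the table; the stroke starts here
- far_end (a point): centre of the top face of the narrow far end (10 mm long, 44 mm wide), 33 mm above the table, 190 mm from flat_end; the stroke finishes here
- cover_1 (a joint): angle in rad of cover 1 of 5, from the flat end: a white plate 32 mm along the row, 40 mm across, 2.5 mm thick, hinged across the row at its edge nearer the flat end. 0 is shut and flat; it starts 0.5 to 0.85 open, its free edge up to 25 mm above the shut level, and cannot go past 1.25. It stays where it is left and goes down under a few N at most; a fingertip moving level, 0 to 3 mm above the shut level, from the flat end to the far end folds it down
- cover_2 (a joint): angle in rad of cover 2 of 5, from the flat end: a white plate 32 mm along the row, 40 mm across, 2.5 mm thick, hinged across the row at its edge nearer the flat end. 0 is shut and flat; it starts 0.5 to 0.85 open, its free edge up to 25 mm above the shut level, and cannot go past 1.25. It stays where it is left and goes down under a few N at most; a fingertip moving level, 0 to 3 mm above the shut level, from the flat end to the far end folds it down
- cover_3 (a joint): angle in rad of cover 3 of 5, from the flat end: a white plate 32 mm along the row, 40 mm across, 2.5 mm thick, hinged across the row at its edge nearer the flat end. 0 is shut and flat; it starts 0.5 to 0.85 open, its free edge up to 25 mm above the shut level, and cannot go past 1.25. It stays where it is left and goes down under a few N at most; a fingertip moving level, 0 to 3 mm above the shut level, from the flat end to the far end folds it down
- cover_4 (a joint): angle in rad of cover 4 of 5, from the flat end: a white plate 32 mm along the row, 40 mm across, 2.5 mm thick, hinged across the row at its edge nearer the flat end. 0 is shut and flat; it starts 0.5 to 0.85 open, its free edge up to 25 mm above the shut level, and cannot go past 1.25. It stays where it is left and goes down under a few N at most; a fingertip moving level, 0 to 3 mm above the shut level, from the flat end to the far end folds it down
- cover_5 (a joint): angle in rad of cover 5 of 5, from the flat end: a white plate 32 mm along the row, 40 mm across, 2.5 mm thick, hinged across the row at its edge nearer the flat end. 0 is shut and flat; it starts 0.5 to 0.85 open, its free edge up to 25 mm above the shut level, and cannot go past 1.25. It stays where it is left and goes down under a few N at most; a fingertip moving level, 0 to 3 mm above the shut level, from the flat end to the far end folds it down
- amber_bottle: small brown bottle, 29 mm wide, 61 mm high, loose beside the box; origin at the centre of its underside; leave it alone
- specimen_pot: white pot with a lid, 49 mm wide, 58 mm high, loose beside the box; origin at the centre of its underside; leave it alone
- eraser: eraser, 20 x 45 x 12 mm, loose beside the box on the other side; origin at the centre of its underside; leave it alone

How it is judged:
By the outcome, as a careful person would: the job done as asked, in the order asked, and still so for the second after the job is handed in, with the robot touching nothing.
It also fails if it takes over 34 s, if anything falls off the work surface, if the arm or the gripper's body presses on something with over 40 N, if the wrist force passes 120 N, or if a joint passes its speed limit or range.

## Robot

A 6-joint arm with a two-finger parallel gripper is mounted at the origin on a cart in front of the work surface, level with it; the furniture and walls round the work are solid. World frame = base frame: x ahead of the robot, y to its left, z up, the work surface at z = 0. Lengths are in m, angles in rad, forces in N, time in s.
With the tool pointing down it reaches from about 0.225 to 0.875 m from the base axis. Payload 3.4 kg.
Tool frame: the origin (TCP) lies on the centre line of the jaws, within the pads' length; the fingertips stand 17 mm ahead of it and the grasp point (between the pads) lies 2 mm behind it (nose_length is the distance from the TCP to the fingertips, in m); z points along the fingers, y is the line along which they close (so a half turn about z gives the same grasp; the last joint's range is limited). The gripper opens to 85 mm and grips with 20 to 120 N. Pads are 22 mm wide; open, the fingers measure 114 mm over their backs; the gripper's body (76 mm by 85 mm) begins 54 mm behind the grasp point. The pads swing forward as they close: fully open they stand 13 mm farther back than shut.
Start: joints at [-1.417, 0.276, 1.505, -0, 1.361, -0.121], TCP at [0.156, -0.553, 0.248] pointing down, gripper open.
Joint ranges: [-2.89, 2.89], [-0.75, 2.08], [0.22, 2.7], [-1.18, 4.32], [0.11, 2.71], [-2.7, 2.7]. Speed limits (rad/s): [2.57, 2.57, 3.14, 3.14, 3.14, 3.14].

## Interface

Orientations are given as a unit quaternion [w, x, y, z].
In Python, from rig import get_state, get_image, sign_off, find_in, place_of, nose_length gives the robot as it stands.
- The arm moves only by the tool apply_moves, never from a script. Its argument "deltas" is one flat list of numbers, 5 for each row, row after row: the finger opening in mm, from 0 to 85.4, then the shift along the tool's x, y, z in mm, then the turn about the tool's z in degrees. A call has 1 to 12 rows; each row is the pose to reach, as a shift and turn from the pose commanded when the call began, along the tool's axes at that moment; what a row does not reach only later rows make up. A row lasts 1/12 s, in which the tool goes at most 41.7 mm and 7.16 degrees, less where a joint would pass 70% of its speed; a pose out of reach is approached as far as the arm can. A call with a gripper value outside its range is refused whole. The fingers move at their own pace and stop on an object; "squeeze" is the grip in N (left out, the last holds). Time passes only in rows, so rows that repeat a pose let the fingers close. It gives the time, the measured TCP pose, the force, the opening and the grip force at its end, in the units of the state.
- get_state(): the state, without advancing time (a new reading comes with each control period).
- get_image(name): name is "side" or "top" or "wrist"; returns a dict with "frame" (420x560x3 uint8, red, green, blue), "K" (3x3 intrinsics, pixels), "k1" (the pictures are not rectified: a ray, as slopes to the right and down, at radius r is drawn at 1 + k1 r^2 times it, then the intrinsics apply), "position" and "orientation" of the camera in the world. Camera axes: x right, y down, z forward; pixel columns grow to the right and rows downward; lengths in m; the calibration is good to about 2 mm. A picture is of the moment at which its call begins. There is no depth.
- sign_off(): hands the job in; it is judged then, once.
Trained networks look in a picture, given as the dict that the camera call returned (one of the last four; its "shot" number tells which), for a name from the list of things; names that differ only in an ending like _2 or _b are one class to them, and where a whole thing is asked for, a point or a joint stands for the part that bears it (a point fixed in the world has none). Each returns a list of dicts, best first, with "score" (0 to 1); they miss things now and then, are a little off and sometimes report something else, mostly with a low value. They report only what shows in the picture. A call takes as long as a camera call.
- find_in(query, picture): "point" ([column, row] in pixels, amid what is visible of it).
- place_of(query, picture): "point" ([column, row] in pixels: a listed point, or the origin of a listed thing).
The state is a dict: "clock": time; "qpos": joint angles; "qd": joint speeds; "effort": joint torques, N m; "position": TCP position; "ee_rot": TCP orientation; "contact_force": force on the tool from outside, world axes, zero at the start; "moment": the same for the moment, N m; "width": finger opening in m; "gripper_force": force on a finger pad.
Only numpy, scipy, OpenCV 4.12 (cv2) and the standard library are available. Lean on these libraries where they do the work, as an engineer would, in place of code of your own. Each camera call takes 0.05 s, during which the arm holds its last target. There are 200 camera calls.

## Working session

There is one attempt and no reset: what is moved stays moved. The work goes in short steps, Python scripts to look and compute and a tool call to move; the robot and the scene stay as the last step left them, time stands still between calls to the robot, and variables do not carry over. Pictures are saved under pics/ and viewed, at most 10 in all, crops included, and the job is handed in when it is done.

Besides the shell and the picture viewer there is one more tool, called as name(argument=value, ...) on one line, values as JSON. apply_moves: Moves the arm, as the interface text tells. Its arguments: {"type":"object","properties":{"deltas":{"type":"array"},"squeeze":{"type":"number"}},"required":["deltas"]}

```bash
mkdir -p pics
cat > h.py <<'E'
import numpy as np, cv2
from scipy.spatial.transform import Rotation as R
from rig import *
def rot(q): return R.from_quat([q[1],q[2],q[3],q[0]]).as_matrix()
def ray(im,p):
    K=np.array(im["K"]); d=np.array([(p[0]-K[0,2])/K[0,0],(p[1]-K[1,2])/K[1,1]]); u=d.copy()
    for _ in range(20): u=d/(1+im["k1"]*(u@u))
    return rot(im["orientation"])@np.array([u[0],u[1],1])
def at_z(im,p,z):
    o=np.array(im["position"]); r=ray(im,p); return o+r*(z-o[2])/r[2]
def proj(im,P):
    c=rot(im["orientation"]).T@(np.array(P)-np.array(im["position"])); u=c[:2]/c[2]; u=u*(1+im["k1"]*(u@u)); K=np.array(im["K"])
    return np.array([K[0,0]*u[0]+K[0,2],K[1,1]*u[1]+K[1,2]])
def save(im,n): cv2.imwrite("pics/"+n,np.ascontiguousarray(im["frame"][:,:,::-1]))
E
python3 - <<'E'
from h import *
s=get_state(); print(s["position"],s["ee_rot"],s["width"],nose_length,s["contact_force"])
Z=dict(flat_end=.033,far_end=.033,cover_box=0,amber_bottle=0,specimen_pot=0,eraser=0)
for n in ("top","side"):
    im=get_image(n); save(im,n+"0.png")
    for q,z in Z.items():
        for d in place_of(q,im)[:2]: print(n,q,round(d["score"],2),np.round(d["point"]),np.round(at_z(im,d["point"],z),4))
E
```

```text
[ 0.15592782 -0.55293264  0.24740654] [-9.37691376e-04  9.90576467e-01  1.36957592e-01 -3.20949763e-05] 0.08547009306819185 0.017 [ 0.37879219 -0.20694535 -0.02048479]
top flat_end 0.56 [254. 199.] [0.574  0.0612 0.033 ]
top far_end 0.9 [333. 249.] [ 0.4752 -0.1009  0.033 ]
top cover_box 0.8 [295. 230.] [ 0.5183 -0.0264  0.    ]
top cover_box 0.22 [336. 250.] [ 0.4763 -0.1108  0.    ]
top amber_bottle 0.54 [324. 204.] [ 0.575  -0.0854  0.    ]
top specimen_pot 0.57 [300. 185.] [ 0.6141 -0.0355  0.    ]
top eraser 0.78 [290. 267.] [ 0.4392 -0.0166  0.    ]
side far_end 0.68 [348. 213.] [ 0.4729 -0.11    0.033 ]
side cover_box 0.84 [309. 248.] [ 0.5248 -0.0174  0.    ]
side amber_bottle 0.79 [289. 228.] [ 0.5771 -0.0863  0.    ]
side eraser 0.76 [355. 252.] [ 0.4469 -0.024   0.    ]
```

View pics/top0.png

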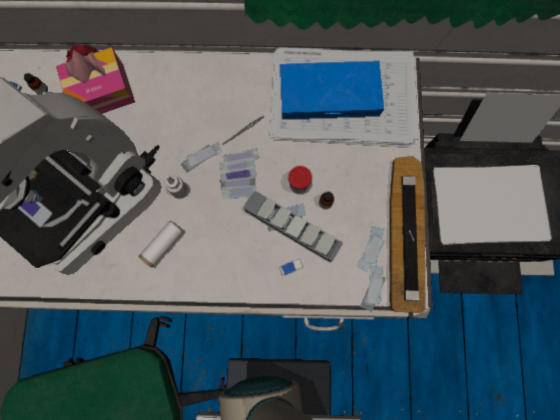

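View pics/side0.png

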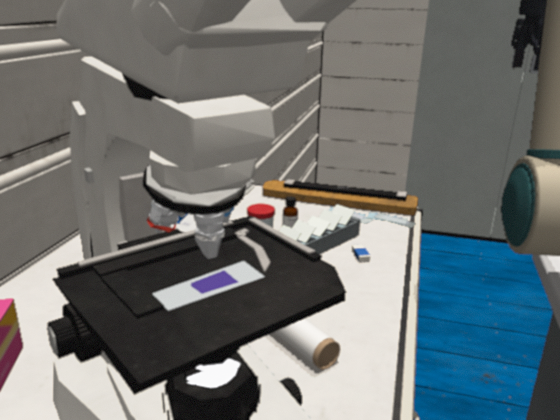

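apply_moves(deltas=[0, 30, -25, 0, -4, 0, 62, -51, 0, -8, 0, 94, -77, 0, -12, 0, 126, -103, 0, -16, 0, 158, -130, 0, -20, 0, 190, -156, 0, -24, 0, 222, -182, 0, -28, 0, 254, -208, 0, -32, 0, 286, -235, 0, -36, 0, 318, -262, 0, -40, 0, 350, -289, 0, -43, 0, 380, -314, 0, -43], squeeze=20)

```text
clock: 1.7
position: [0.4374, -0.146, 0.2487]
ee_rot: [0.0, 0.871, 0.491, 0.0]
contact_force: [1.1, -1.3, 0.4]
width: -0.0001
gripper_force: 0.0
```

apply_moves(deltas=[0, 30, 2, 0, 0, 0, 65, 4, 0, 0, 0, 100, 6, 0, 0, 0, 135, 8, 0, 0, 0, 150, 9, 0, 0, 0, 150, 9, 0, 0, 0, 150, 9, 0, 0])

```text
clock: 2.28
position: [0.5221, -0.0241, 0.2481]
ee_rot: [0.0, 0.871, 0.491, -0.001]
contact_force: [-0.4, -0.1, -0.2]
width: -0.0001
gripper_force: 0.0
```

Run:
```python
from h import *
s=get_state(); print(s["position"],s["ee_rot"],s["contact_force"])
im=get_image("wrist"); save(im,"w1.png"); print(im["position"])
for q,z in dict(flat_end=.033,far_end=.033,cover_box=0,amber_bottle=0,specimen_pot=0).items():
    for d in place_of(q,im)[:2]: print(q,round(d["score"],2),np.round(d["point"]),np.round(at_z(im,d["point"],z),4))
```

```text
[ 0.52206874 -0.02410521  0.24807082] [ 8.69916448e-05  8.70930196e-01  4.91406451e-01 -5.35571377e-04] [-0.40664065 -0.12581432 -0.24278844]
[0.56241616 0.0435891  0.37313822]
flat_end 0.93 [266.  76.] [0.567  0.0605 0.033 ]
far_end 0.65 [270. 272.] [ 0.4703 -0.104   0.033 ]
cover_box 0.72 [266. 172.] [ 0.5182 -0.0179  0.    ]
amber_bottle 0.76 [348. 202.] [ 0.5766 -0.0904  0.    ]
amber_bottle 0.62 [267. 174.] [ 0.5181 -0.0199  0.    ]
specimen_pot 0.81 [353. 136.] [ 0.613  -0.0311  0.    ]
specimen_pot 0.52 [204. 208.] [ 0.4407 -0.0165  0.    ]
```

View pics/w1.png

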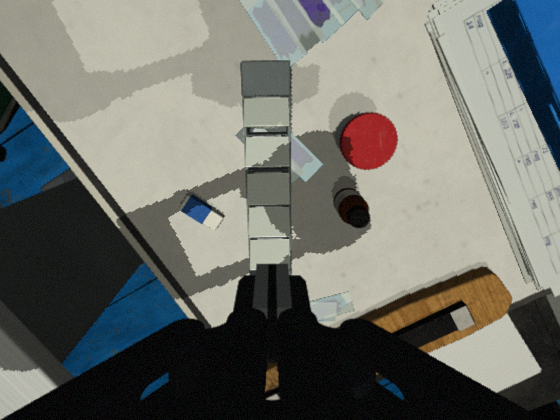

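apply_moves(deltas=[0, 30, -1, 20, 0, 0, 60, -2, 50, 0, 0, 85, -3, 85, 0, 0, 97, -4, 120, 0, 0, 98, -4, 150, 0, 0, 98, -4, 175, 0, 0, 98, -4, 187, 0, 0, 98, -4, 190, 0, 0, 98, -4, 190, 0, 0, 98, -4, 190, 0, 0, 98, -4, 190, 0])

```text
clock: 3.5
position: [0.5707, 0.0609, 0.0598]
ee_rot: [0.001, 0.872, 0.49, 0.001]
contact_force: [0.2, 0.2, 0.0]
width: 0.0001
gripper_force: 0.0
```

Run:
```python
from h import *
s=get_state(); print(s["position"],s["ee_rot"],s["contact_force"])
im=get_image("wrist"); save(im,"w2.png")
p=np.array(s["position"]); print("tip px",proj(im,p-[0,0,.017]))
for q in ("flat_end",): 
  for d in place_of(q,im)[:2]: 
    w=at_z(im,d["point"],.033); e=rot(s["ee_rot"]).T@(w-p); print(q,round(d["score"],2),np.round(d["point"]),np.round(w,4),e)
```

```text
[0.57068663 0.060874   0.05980086] [8.30460325e-04 8.71591107e-01 4.90231111e-01 1.30775754e-03] [0.18229498 0.15820847 0.01121342]
tip px [272.8827106  284.70192481]
flat_end 0.84 [266. 277.] [0.567  0.0613 0.033 ] [-0.001575   -0.00346461  0.02678922]
```

View pics/w2.png

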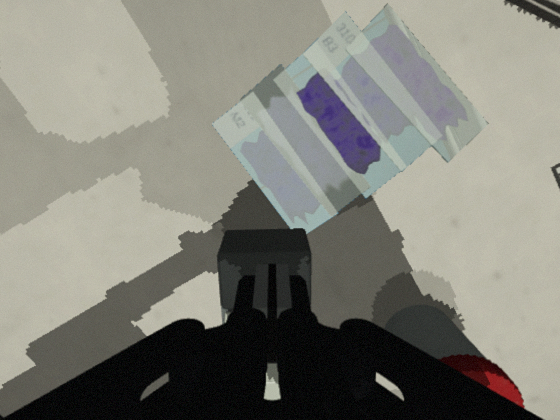

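apply_moves(deltas=[0, 0, -2, 2, 0, 0, 0, -3.5, 5, 0, 0, 0, -3.5, 7, 0, 0, 0, -3.5, 8, 0, 0, 0, -3.5, 8.5, 0, 0, 0, -3.5, 8.5, 0, 0, 0, -3.5, 8.5, 0])

```text
clock: 4.18
position: [0.5661, 0.0632, 0.0501]
ee_rot: [-0.0, 0.871, 0.491, -0.0]
contact_force: [-3.0, 0.4, 5.1]
width: -0.0001
gripper_force: 2.5
```

apply_moves(deltas=[0, 0, 0, -0.6, 0, 0, 0, 0, -0.6, 0, 0, 0, 0, -0.6, 0])

```text
clock: 4.43
position: [0.5668, 0.063, 0.0502]
ee_rot: [0.0, 0.871, 0.49, 0.0]
contact_force: [0.3, -0.2, -0.6]
width: -0.0002
gripper_force: 0.0
```

Run:
```python
from h import *
for i in range(5):
  s=get_state(); print(s["clock"],s["position"],s["contact_force"]); get_image("top")
```

```text
4.4333 [0.56676296 0.06304187 0.05016709] [ 0.32609072 -0.23291635 -0.55191062]
4.4833 [0.56668013 0.06304618 0.05012229] [ 0.29814811 -0.32189803 -0.30129031]
4.5333 [0.56660349 0.06305672 0.05013503] [ 0.05922603  0.21887721 -0.5998339 ]
4.5833 [0.56659927 0.06304022 0.05015295] [0.45809471 0.18838368 1.11700883]
4.6333 [0.56654162 0.06307552 0.05018652] [ 0.02502166 -0.0869163   0.01954763]
```

apply_moves(deltas=[0, -3, 0, 0, 0, 0, -7, 0, 0, 0, 0, -11, 0, 0, 0, 0, -15, 0, 0, 0, 0, -19, 0, 0, 0, 0, -23, 0, 0, 0, 0, -27, 0, 0, 0, 0, -31, 0, 0, 0, 0, -35, 0, 0, 0])

```text
clock: 5.43
position: [0.548, 0.0327, 0.0503]
ee_rot: [0.0, 0.871, 0.49, -0.0]
contact_force: [-0.3, 0.3, 0.1]
width: -0.0001
gripper_force: 0.1
```

apply_moves(deltas=[0, -4, 0, 0, 0, 0, -8, 0, 0, 0, 0, -12, 0, 0, 0, 0, -16, 0, 0, 0, 0, -20, 0, 0, 0, 0, -24, 0, 0, 0, 0, -28, 0, 0, 0, 0, -32, 0, 0, 0, 0, -36, 0, 0, 0])

```text
clock: 6.18
position: [0.5294, 0.002, 0.0503]
ee_rot: [0.0, 0.871, 0.49, -0.0]
contact_force: [0.2, -0.1, -0.3]
width: 0.0002
gripper_force: 0.1
```

Run:
```python
from h import *
s=get_state(); print(s["position"],s["contact_force"])
a=get_image("wrist")["frame"][150:420]; b=get_image("side")["frame"][170:280,230:430]
b=cv2.resize(b,(560,308),interpolation=cv2.INTER_CUBIC)
cv2.imwrite("pics/c3.png",np.vstack([a,b])[:,:,::-1])
```

```text
[0.52935141 0.00199413 0.05032926] [ 0.16551045 -0.14418834 -0.26652428]
```

View pics/c3.png

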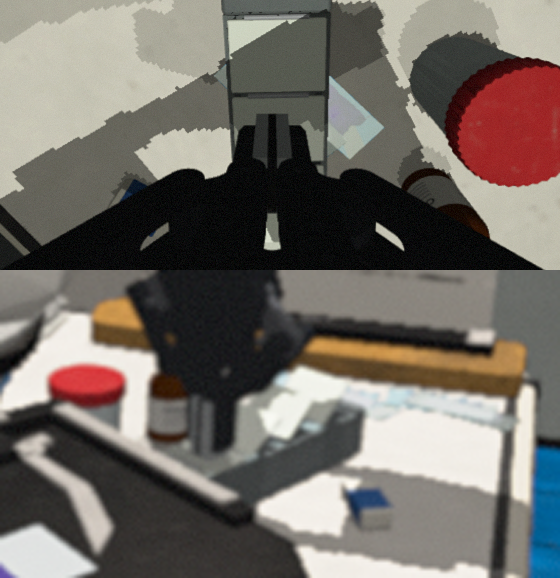

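apply_moves(deltas=[0, -4, 0.5, 0, 0, 0, -8, 1, 0, 0, 0, -12, 1.5, 0, 0, 0, -16, 2, 0, 0, 0, -20, 2.5, 0, 0, 0, -24, 3, 0, 0, 0, -28, 3, 0, 0, 0, -32, 3, 0, 0, 0, -36, 3, 0, 0, 0, -40, 3, 0, 0, 0, -44, 3.5, 0, 0, 0, -48, 3.5, 0, 0])

```text
clock: 7.28
position: [0.508, -0.0406, 0.0506]
ee_rot: [0.0, 0.872, 0.49, 0.0]
contact_force: [0.4, -0.2, 0.3]
width: 0.0001
gripper_force: 0.3
```

apply_moves(deltas=[0, -4, 0, 0, 0, 0, -8, 0, 0, 0, 0, -12, 0.3, 0, 0, 0, -16, 0.3, 0, 0, 0, -20, 0.5, 0, 0, 0, -24, 0.5, 0, 0, 0, -28, 0.7, 0, 0, 0, -32, 0.7, 0, 0, 0, -36, 1, 0, 0, 0, -40, 1, 0, 0])

```text
clock: 8.12
position: [0.4877, -0.0756, 0.0504]
ee_rot: [0.0, 0.871, 0.491, -0.0]
contact_force: [-0.5, 0.4, 0.8]
width: -0.0
gripper_force: 0.1
```

Run:
```python
from h import *
s=get_state(); print(s["position"],s["contact_force"])
a=get_image("wrist")["frame"][60:420]; b=get_image("side")["frame"][180:260,270:430]
b=cv2.resize(b,(560,230),interpolation=cv2.INTER_CUBIC)
cv2.imwrite("pics/c4.png",np.vstack([a,b])[:,:,::-1])
```

```text
[ 0.4877326  -0.07559888  0.05044269] [-0.48866052  0.36427194  0.78086211]
```

View pics/c4.png

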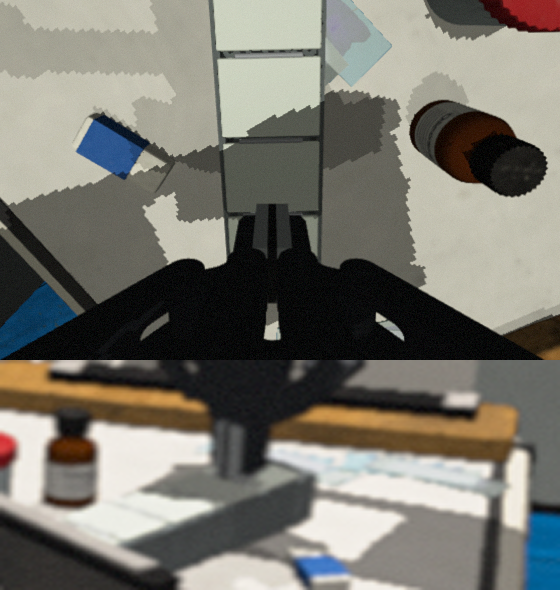

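apply_moves(deltas=[0, -4, 0, 0, 0, 0, -8, 0, 0, 0, 0, -12, 0, 0, 0, 0, -16, 0, 0, 0, 0, -20, 0.5, 0, 0, 0, -24, 0.5, 0, 0, 0, -28, 0.5, 0, 0, 0, -30, 0.5, 0, 0, 0, -31, 0.5, 0, 0, 0, -31, 0.5, 0, 0])

```text
clock: 9.05
position: [0.4721, -0.1021, 0.0504]
ee_rot: [0.0, 0.872, 0.49, -0.0]
contact_force: [-0.0, 0.3, 0.3]
width: -0.0
gripper_force: 0.0
```

Run:
```python
from h import *
s=get_state(); print(s["position"],s["contact_force"])
a=get_image("wrist")["frame"][60:420]; b=get_image("side")["frame"][180:260,270:430]
b=cv2.resize(b,(560,230),interpolation=cv2.INTER_CUBIC)
cv2.imwrite("pics/c5.png",np.vstack([a,b])[:,:,::-1])
```

```text
[ 0.47209893 -0.1021217   0.05040054] [-0.00454817  0.2954487   0.29319828]
```

View pics/c5.png

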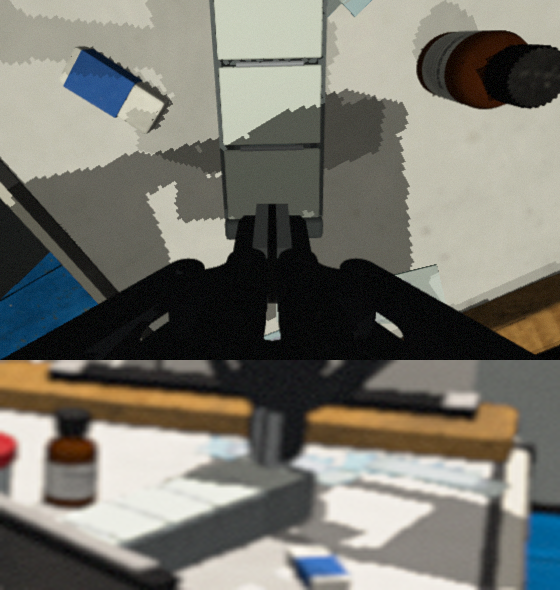

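apply_moves(deltas=[0, -3, 0, 0, 0, 0, -6, 0, 0, 0, 0, -6, 0, 0, 0, 0, -6, 0, -10, 0, 0, -6, 0, -30, 0, 0, -6, 0, -65, 0, 0, -6, 0, -100, 0, 0, -10, 0, -130, 0, 0, -20, 0, -150, 0, 0, -40, 0, -150, 0, 0, -60, 0, -150, 0, 0, -60, 0, -150, 0])

```text
clock: 10.15
position: [0.4398, -0.1553, 0.201]
ee_rot: [0.001, 0.872, 0.49, -0.001]
contact_force: [-0.1, 0.1, 0.2]
width: -0.0002
gripper_force: 0.0
```

Run:
```python
from h import *
s=get_state(); print(s["position"],s["contact_force"])
a=get_image("wrist")["frame"][0:300]; b=get_image("side")["frame"][180:260,270:430]
b=cv2.resize(b,(560,280),interpolation=cv2.INTER_CUBIC)
cv2.imwrite("pics/c6.png",np.vstack([a,b])[:,:,::-1])
```

```text
[ 0.43980223 -0.15528024  0.2009785 ] [-0.14137038  0.11251301  0.2218423 ]
```

View pics/c6.png

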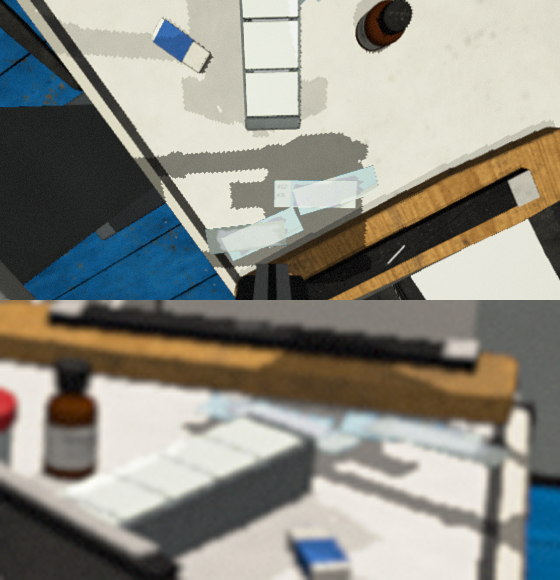

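The last picture shows the covers flat in a level row (side crop, from about (70,490) to (310,440)). The box, bottle and eraser are in place and the hand is clear.

```bash
python3 -c "
from rig import *
print(sign_off())"
```

```text
the job is handed in; nothing more can be done
None
```

All five covers were folded down in a single light stroke from the flat end to the far end, the last pictures show them lying flat with the hand clear, and the job is handed in.

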